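# Lock the bedside crate with its R-clip

## Robot

A 6-joint arm with a two-finger parallel gripper is mounted at the origin on the work surface. World frame = base frame: x ahead of the robot, y to its left, z up, the work surface at z = 0. Lengths are in m, angles in rad, forces in N, time in s.
With the tool pointing down it reaches from about 0.375 to 0.9 m from the base axis. Payload 3.1 kg.
Tool frame: the origin (TCP) lies on the front face of the gripper's body, between the roots of the fingers; the fingertips stand 70 mm ahead of it and the grasp point (between the pads) lies 51 mm ahead of it; z points along the fingers, y is the line along which they close (so a half turn about z gives the same grasp; the last joint's range is limited). The gripper opens to 87 mm and grips with 3 to 60 N. Pads are 19 mm wide; open, the fingers measure 117 mm over their backs; the gripper's body (75 mm by 190 mm) begins 51 mm behind the grasp point.
Start: joints at [0.951, 0.527, 1.433, -0, 1.181, -0.178], TCP at [0.267, 0.565, 0.292] pointing down, gripper open.
Joint ranges: [-3.08, 3.08], [-0.75, 2.2], [0.22, 2.44], [-1.43, 4.57], [0, 2.65], [-2.85, 2.85]. Speed limits (rad/s): [2.79, 2.79, 3.14, 3.14, 3.14, 3.14].

## Interface

Orientations are given as a unit quaternion [x, y, z, w].
In Python, from rig import robot, cams, ticket gives the robot as it stands. The module is installed in compiled form; this text tells all that it offers.
- The arm moves only by the shell command python3 -m crank 'ROWS' [FORCE]. ROWS is JSON, a list of rows, each a list of 7 numbers: the shift along the tool's x, y, z in cm, then the turn, a rotation vector about the tool's x, y, z in rad, then the closure, from 0 (fully open) to 1 (shut). A call has 1 to 5 rows; each row shifts and turns the commanded pose from where the row before left it, along the tool's axes as they then stand; what a row does not reach is not made up. A row lasts 1/8 s, in which the tool goes at most 62.5 mm and 10.7 degrees, less where a joint would pass 70% of its speed; a pose out of reach is approached as far as the arm can. A call is refused whole if a number of a shift passes 6.25 or a number of a turn 0.188, either way. A call with a gripper value outside its range is refused whole. The fingers move at their own pace and stop on an object; FORCE is the grip in N (left out, the last holds). Time passes only in rows, so rows that do not move let the fingers close. It gives the time, the measured TCP pose, the force, the opening and the grip force at its end, in the units of the state.
- robot.get_obs(): the state, without advancing time (a new reading comes with each control period).
- cams.camera(name): name is "scene" or "top" or "wrist"; returns the picture (420x560x3 uint8, red, green, blue); there is no depth.
- cams.camera_info(name): a dict with "intrinsics" (3x3 intrinsics, pixels), "pose" (4x4, takes a point from camera to world coordinates). Camera axes: x right, y down, z forward; pixel columns grow to the right and rows downward; lengths in m; the calibration is good to about 2 mm. A picture is of the moment at which its call begins: read the wrist's pose just before it. camera_info takes no time and is no camera call; for the wrist camera it gives the pose at the moment of the call.
- ticket.hand_in(): hands the job in; it is judged then, once.
The state is a dict: "time": time; "q": joint angles; "joint_velocities": joint speeds; "joint_torque": joint torques, N m; "position": TCP position; "tool_rot": TCP orientation; "ft_force": force on the tool from outside, world axes, zero at the start; "moment": the same for the moment, N m; "grip_width": finger opening in m; "grip_force": force on a finger pad.
Only numpy, scipy, OpenCV 4.12 (cv2) and the standard library are available. Lean on these libraries where they do the work, as an engineer would, in place of code of your own. Each camera call takes 0.05 s, during which the arm holds its last target. There are 200 camera calls.

## Task

Swing the crate's small door shut so that its hasp passes over the locking pin, then take the R-clip from its wooden rest by the red grip and push its straight leg down through the pin's cross-hole, bow astride the pin, until the bow springs over underneath and the clip sits fully home. Feel for the hole rather than ramming the clip, for the pin floats in its bore, and leave the other things on the crate and table where they are.

Things in the scene. Friction and masses are not known exactly. Their poses are not given: they have to be found in the camera images.
- crate: Fixed whitewashed wooden crate, 240 deep (its x) x 300 wide (its y) x 180 high. Origin: centre of its underside. Its front, with the door, looks along its -x. Its top is at z = 180 mm, flush with the front.
- door (a joint): Swing door in the crate's front; 0 = shut, grows as it swings outward (rad, up to 1.4). It turns freely and stays where it is left. Panel 195 wide, 11 thick, from z = 30 to 160 mm; shut, its face stands 7.5 mm proud of the crate's front. A dark knob (22 mm across, standing out 20 mm from it) sits 165 mm from the hinge line at z = 60 mm.
- hasp (a point): Middle of the window in the steel hasp plate (42 high, 3 thick) at the door's free end, 222 mm from the hinge axis; the window is 36 wide x 26 high. As the door shuts, the window passes over the locking pin and the plate lies on the crate's front. Moves with the door.
- door_hinge (a point): Point on the door's vertical hinge axis, fixed to the crate: crate coordinates (-120, 100, 95) mm. The shut door runs from here along the crate's -y; opened by q, along (-sin q, -cos q) in crate x, y.
- door_face (a point): Point on the door's outer face, 150 mm from the hinge axis, at mid-height of the panel (65 mm below its top edge); a good place to push. Moves with the door.
- pin_mid (a point): Middle of the locking pin's play, fixed to the crate at crate (-163, -118, 148) mm, axes as the crate's. The steel pin stands out level along crate x and floats: it slides up to 9 mm either way along x against about 2 N of friction and starts anywhere in that play. So its cross-hole's centre is within 9 mm of this point along x, and on it in y and z.
- pin_root (a point): Where the pin leaves the crate's front, fixed to the crate, at crate (-120, -118, 148) mm. The pin's head is a steel block 34 long (crate x), 18 wide, 18 high (top 9 mm above this point) with one vertical through-hole of 7 mm at its centre.
- clip: Loose R-clip, about 60 g, parked upright. Origin: on its straight leg's axis at the underside of its red grip. Grip: 14 mm thick in x, 24 wide in y (-7 to +17), 34 high (z = 0 to 34); a steel loop rises 11 mm above it. Leg and sprung bow lie in its y-z plane, 5 mm wire. It goes in with its x along the pin; the bow may be on either side.
- clip_tip (a point): Point of the clip's straight leg, 46 mm below the clip's origin. The leg is 5 mm thick; its last 6 mm taper to 2 mm.
- clip_bow (a point): Kink of the sprung bow, clip (0, 7.5, -26) mm; from it the wire rises to y = 14.5 and flares out to (15, -40). Heights of the grip's underside over the head's top: bow meets the head at 35 mm, is fully spread at 26, rides down its side to 8, springs under by 3; 0 is a hard stop. Push: 5 to 12 N near 27 (25 if the leg is held off-centre), less below, a pull at the end.
- rest: Fixed pale wooden block 50 (x) x 70 (y) x 60 high, origin at the centre of its underside. The clip is parked in a slot in its top (9 x 26 mm), the underside of the red grip resting on the top at z = 60 mm and the clip's axes along the block's, with 2 mm of play.
- organiser: Bystander on the crate: clear plastic pill organiser, 36 x 154 x 25 mm. Origin under its centre.
- phone_stand: Bystander on the crate: black plastic phone stand, 75 x 66 x 72 mm. Origin under its centre.
- egg_cup: Bystander on the crate: white ceramic egg cup, 48 mm across, 48 high. Origin under its centre.
- shoehorn: Bystander on the crate: short aluminium shoehorn, 145 x 39 x 5 mm, lying flat. Origin about its middle.
- mug: Bystander on the table: blue mug, 76 mm across, 85 high, handle at its +y. Origin under its centre.
- torch: Bystander on the table: torch lying along its x, 130 long, 36 thick. Origin under it.
Mind the look-alikes: they are no part of the job. What is shaped like the clip but blue is not meant. Several things look just like the rest: the one meant starts nearest to the robot's base.

How it is judged:
By the outcome, as a careful person would: the job done as asked, in the order asked, and still so for the second after the job is handed in, with the robot touching nothing.
It also fails if it takes over 61 s, if anything falls off the work surface, if the arm or the gripper's body presses on something with over 40 N, if the wrist force passes 120 N, or if a joint passes its speed limit or range.

## Working session

There is one attempt and no reset: what is moved stays moved. The work goes in short steps, Python scripts to look and compute and a shell command to move; the robot and the scene stay as the last step left them, time stands still between calls to the robot, and variables do not carry over. Pictures are saved under pics/ and viewed, at most 10 in all, crops included, and the job is handed in when it is done.

```bash
mkdir -p pics
python3 - <<'E'
from rig import robot,cams
import cv2
for n in ["scene","top"]:
    im=cams.camera(n); cv2.imwrite(f"pics/{n}0.png",cv2.cvtColor(im,cv2.COLOR_RGB2BGR)); i=cams.camera_info(n); print(n,i["intrinsics"],i["pose"])
print(robot.get_obs())
E
```

```text
scene [[484.61320917   0.         284.47401478]
 [  0.         484.61320917 208.22932334]
 [  0.           0.           1.        ]] [[ 0.21030611  0.52915847 -0.82204784  1.51719488]
 [ 0.97740482 -0.13207285  0.16503509 -0.21070657]
 [-0.02124048 -0.83818141 -0.54497777  0.76492514]
 [ 0.          0.          0.          1.        ]]
top [[529.41628507   0.         277.29882717]
 [  0.         529.41628507 209.48189959]
 [  0.           0.           1.        ]] [[-0.01915686 -0.98047405  0.19571316  0.36059331]
 [-0.99979525  0.02006176  0.00264211  0.01039571]
 [-0.00651687 -0.19562248 -0.98065762  1.19884952]
 [ 0.          0.          0.          1.        ]]
{'time': 0.1, 'q': array([ 9.50484476e-01,  5.28399813e-01,  1.43374767e+00, -3.81063479e-05,
        1.18139999e+00, -1.78503315e-01]), 'joint_velocities': array([ 0.0004342 , -0.00235939, -0.00266303,  0.00097547,  0.00125089,
       -0.00119909]), 'joint_torque': array([ 2.02205024e-04, -4.40984488e+01, -1.77151537e+01,  6.34774799e-02,
        5.34317060e-02, -4.43095553e-05]), 'position': array([0.26691389, 0.56457083, 0.29136143]), 'tool_rot': array([ 2.19104828e-01,  9.75700835e-01, -9.07331915e-04, -3.63855289e-04]), 'ft_force': array([ 0.14436422, -0.19263691,  0.48718747]), 'moment': array([ 0.02630738, -0.00414682,  0.01696178]), 'grip_force': 0.0, 'grip_width': 0.08697324229550857}
```

View pics/scene0.png

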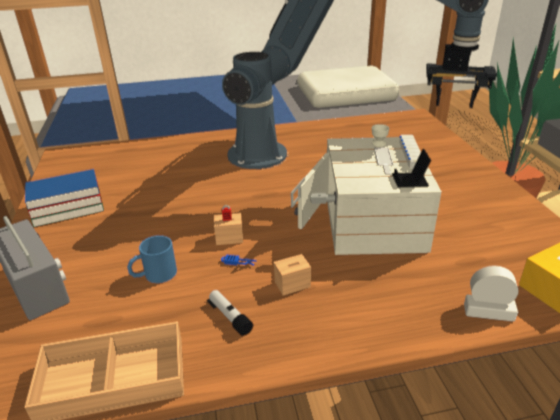

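View pics/top0.png

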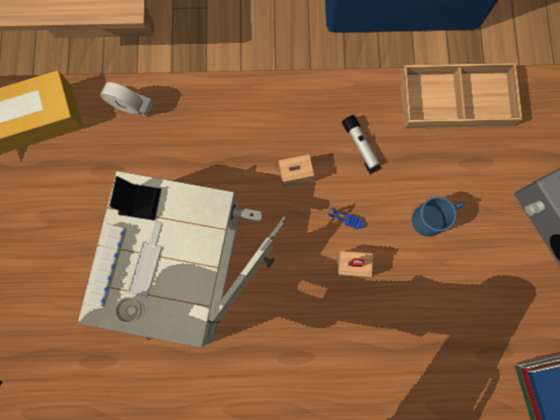

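Candidates for the rest are top (356,263), which holds the red clip, and top (296,168), which has an empty slot. There is also a pale patch at (313,289). The blue look-alike clip lies at (347,218). The block at (356,263) is lower in the picture, so nearer the base, and it holds the red clip. An enlarged crop should confirm this.

```bash
cat > h.py <<'E'
import numpy as np,cv2
from rig import robot,cams
def ray(n,u,v,info=None):
    i=info or cams.camera_info(n); T=i["pose"]; d=T[:3,:3]@np.linalg.solve(i["intrinsics"],[u,v,1]); return T[:3,3],d
def onz(n,u,v,z,info=None):
    o,d=ray(n,u,v,info); return o+d*(z-o[2])/d[2]
def tri(a,b):
    A=[];B=[]
    for o,d in (a,b):
        d=d/np.linalg.norm(d);P=np.eye(3)-np.outer(d,d);A.append(P);B.append(P@o)
    A=np.vstack(A);B=np.hstack(B);return np.linalg.lstsq(A,B,rcond=None)[0]
def proj(n,p,info=None):
    i=info or cams.camera_info(n);T=i["pose"];c=i["intrinsics"]@(T[:3,:3].T@(np.array(p)-T[:3,3]));return c[:2]/c[2]
E
python3 - <<'E'
import cv2
a=cv2.imread("pics/top0.png")[165:350,70:390]; cv2.imwrite("pics/topc.png",cv2.resize(a,None,fx=2.5,fy=2.5,interpolation=cv2.INTER_CUBIC))
b=cv2.imread("pics/scene0.png")[120:300,200:450]; cv2.imwrite("pics/scenec.png",cv2.resize(b,None,fx=3.2,fy=3.2,interpolation=cv2.INTER_CUBIC))
E
```

```text
(no output)
```

View pics/topc.png

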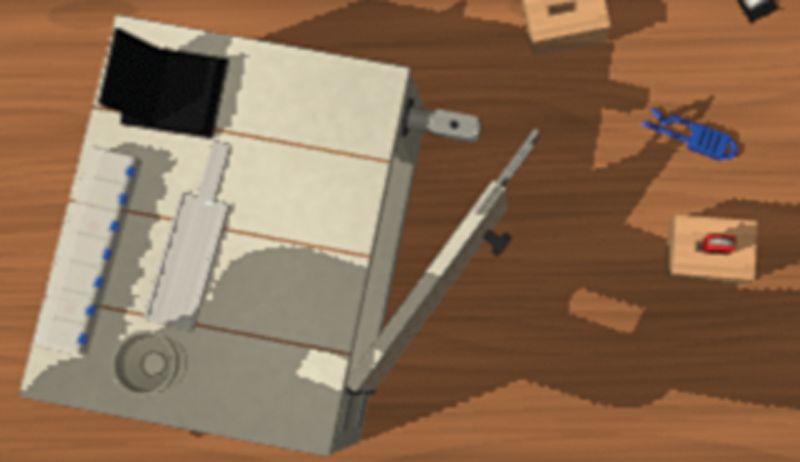

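View pics/scenec.png

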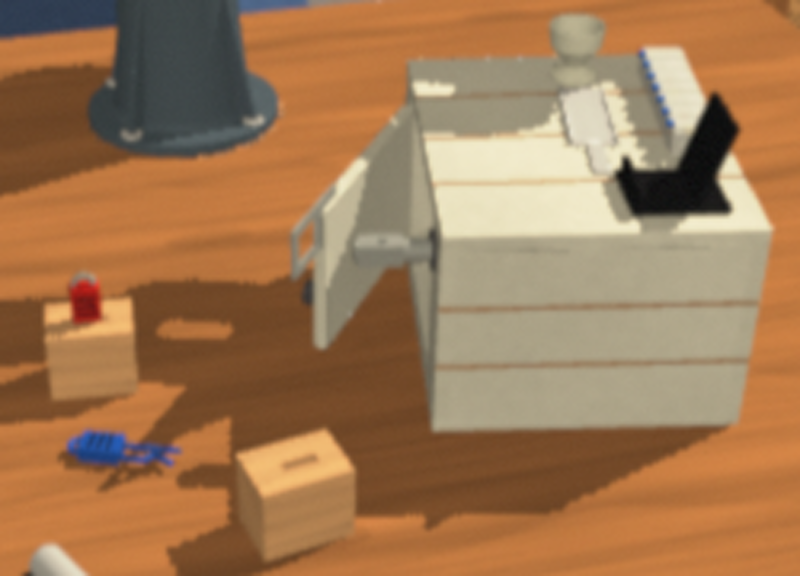

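The crop confirms it. The red clip stands in the block at top-crop (715,247), the block nearest the base. The blue one, at crop (705,135), lies on the table. The pin head's hole is at top-crop (453,124) and scene-crop (383,240).

Run:
```python
from h import *
np.set_printoptions(precision=4,suppress=True)
t=lambda x,y:(70+(x+.5)/2.5-.5,165+(y+.5)/2.5-.5)
s=lambda x,y:(200+(x+.5)/3.2-.5,120+(y+.5)/3.2-.5)
C=[onz("top",*t(*p),.18) for p in [(117,15),(410,67),(332,455),(22,395)]]
print("crate",*C); print([np.linalg.norm(C[i]-C[(i+1)%4]) for i in range(4)])
m=np.array([(120,-150),(-120,-150),(-120,150),(120,150)])/1e3
W=np.array([c[:2] for c in C]); mu=W.mean(0)
U,_,V=np.linalg.svd(m.T@(W-mu)); R=(U@np.diag([1,np.linalg.det(U@V)])@V).T
print("crate centre",mu,"yaw",np.arctan2(R[1,0],R[0,0]),"res",W-mu-m@R.T)
f=lambda x,y:mu+R@np.array([x,y])
print("pin_mid",f(-.163,-.118),"hinge",f(-.12,.1),"face150shut",f(-.1275-.0,-.05))
print("hole tri",tri(ray("top",*t(453,124)),ray("scene",*s(383,240))),"onz",onz("top",*t(453,124),.157))
print("door top free corner q", onz("top",*t(500,185),.16), "hasp end",onz("top",*t(536,131),.169-.0))
p=onz("top",*t(536,131),.169)[:2]-f(-.12,.1); pc=R.T@p; print("q",np.arctan2(-pc[0],-pc[1]),np.linalg.norm(p))
K=[onz("top",*t(*p),.06) for p in [(674,214),(758,221),(756,275),(668,273)]]
print("rest",*K,"mean",np.mean(K,0),[np.linalg.norm(K[i]-K[(i+1)%4]) for i in range(4)])
print("grip",onz("top",*t(718,243),.094))
print("rest corner tri",tri(ray("top",*t(758,221)),ray("scene",*s(48,327))), tri(ray("top",*t(718,243)),ray("scene",*s(87,285))))
```

```text
crate [0.6494 0.3325 0.18  ] [0.6019 0.0986 0.18  ] [0.3055 0.1578 0.18  ] [0.3538 0.3923 0.18  ]
[np.float64(0.238610027209493), np.float64(0.30227415895207194), np.float64(0.23941755183645916), np.float64(0.30156649823983384)]
crate centre [0.4777 0.2453] yaw 1.3710801592060957 res [[ 0.0009 -0.0007]
 [ 0.0011  0.0007]
 [-0.0013  0.0004]
 [-0.0006 -0.0004]]
pin_mid [0.561  0.0621] hinge [0.3558 0.1475] face150shut [0.5014 0.1104]
hole tri [0.5602 0.067  0.1558] onz [0.5598 0.0663 0.157 ]
door top free corner q [0.5093 0.0294 0.16  ] hasp end [0.5505 0.     0.169 ]
q 0.4488032332706251 0.2442203789483593
rest [ 0.4953 -0.1186  0.06  ] [ 0.4878 -0.1907  0.06  ] [ 0.4415 -0.1865  0.06  ] [ 0.4447 -0.1114  0.06  ] mean [ 0.4673 -0.1518  0.06  ] [np.float64(0.07249265470807634), np.float64(0.046457533977293394), np.float64(0.07520365261236346), np.float64(0.05110365252620541)]
grip [ 0.4663 -0.1504  0.094 ]
rest corner tri [ 0.4869 -0.1872  0.0697] [ 0.4666 -0.1506  0.0907]
```

Geometry holds: crate edges are 239 and 302 mm, the rest top is at about 0.06–0.07 m, and the hole at z of about 0.156 m. The door stands at q of about 0.45. I'll lift, turn to the working yaw and close the fingers.

```bash
cat >> h.py <<'E'
from scipy.spatial.transform import Rotation as Ro
def plan(p=None,yaw=None):
    "shift (cm, tool axes) and z-turn to bring TCP to p, tool y to world yaw; remaining tilt"
    s=robot.get_obs();R=Ro.from_quat(s["tool_rot"]).as_matrix()
    print("t",round(s["time"],2),"tcp",s["position"].round(4),"yaw",np.degrees(np.arctan2(R[1,1],R[0,1])).round(2),"tilt",np.round(R[:2,2],4),"F",s["ft_force"].round(1),"w",round(s["grip_width"],4),"gf",round(s["grip_force"],1),"q6",s["q"][5].round(2))
    if p is not None: print(" shift cm",(R.T@(np.array(p)-s["position"])*100).round(2))
    if yaw is not None:
        y=np.radians(yaw);T=np.array([[np.sin(y)*-1,np.cos(y),0],[np.cos(y),np.sin(y),0],[0,0,-1]]).T
        T=np.column_stack([np.cross([np.cos(y),np.sin(y),0],[0,0,-1]),[np.cos(y),np.sin(y),0],[0,0,-1]])
        print(" turn",Ro.from_matrix(R.T@T).as_rotvec().round(3))
E
python3 -m crank '[[0,0,-1.5,0,0,0.15,1],[0,0,-1.5,0,0,0.15,1],[0,0,-1.5,0,0,0.15,1],[0,0,-1.5,0,0,0.15,1],[0,0,0,0,0,0.15,1]]' 
python3 -m crank '[[0,0,0,0,0,0.15,1],[0,0,0,0,0,0.15,1],[0,0,0,0,0,0.15,1],[0,0,0,0,0,0,1]]' 
python3 -c "
from h import *
plan([.4576,-.04,.35],-4)"
```

```text
time: 0.72
position: [0.2674, 0.5653, 0.3533]
tool_rot: [0.563, 0.826, 0.001, 0.0]
ft_force: [0.9, -0.0, 0.2]
grip_width: 0.0452
grip_force: 0.0
time: 1.23
position: [0.267, 0.5648, 0.3517]
tool_rot: [0.731, 0.682, -0.001, 0.0]
ft_force: [-0.7, 1.2, -0.3]
grip_width: 0.0055
grip_force: 0.0
t 1.23 tcp [0.267  0.5648 0.3517] yaw -3.97 tilt [-0.0007 -0.0009] F [-0.7  1.2 -0.3] w 0.0055 gf 0.0 q6 1.02
 shift cm [-59.01  23.2    0.22]
 turn [-0.001  0.001  0.001]
```

```bash
python3 -m crank '[[-4,1.5,0,0,0,0,1],[-5,1.9,0,0,0,0,1],[-5,1.9,0,0,0,0,1],[-5,1.9,0,0,0,0,1],[-5,1.9,0,0,0,0,1]]' >/dev/null
python3 -m crank '[[-5,1.9,0,0,0,0,1],[-5,1.9,0,0,0,0,1],[-5,1.9,0,0,0,0,1],[-5,1.9,0,0,0,0,1],[-5,1.9,0,0,0,0,1]]' >/dev/null
python3 -m crank '[[-5,2,0,0,0,0,1],[-5,2,0,0,0,0,1],[0,0,0,0,0,0,1]]' >/dev/null
python3 -c "
from h import *
plan([.4576,-.03,.2],-4)"
```

```text
t 2.85 tcp [ 0.4522 -0.043   0.3523] yaw -4.24 tilt [ 0.0015 -0.0012] F [ 0.   0.8 -0.4] w 0.0005 gf 0.0 q6 -0.27
 shift cm [ 1.35  0.41 15.23]
 turn [ 0.002  0.001 -0.004]
```

```bash
python3 -m crank '[[0.5,0.2,4,0,0,0,1],[0.4,0.2,4,0,0,0,1],[0.4,0,4,0,0,0,1],[0,0,3.2,0,0,0,1],[0,0,0,0,0,0,1]]' >/dev/null
python3 -m crank '[[2,0.5,0,0,0,0,1],[2,0.5,0,0,0,0,1],[1.5,0.5,0,0,0,0,1],[1.5,0.5,0,0,0,0,1],[1.5,0.5,0,0,0,0,1]]'
python3 -m crank '[[1,0.3,0,0,0,0,1],[1,0.3,0,0,0,0,1],[0.5,0.1,0,0,0,0,1]]'
python3 -c "
from h import *
plan([.499,.1006,.2],-4)"
```

```text
time: 4.1
position: [0.4873, 0.0569, 0.2008]
tool_rot: [0.732, 0.682, 0.0, 0.0]
ft_force: [0.3, -2.3, 0.1]
grip_width: 0.0006
grip_force: 0.3
time: 4.47
position: [0.4956, 0.0811, 0.2001]
tool_rot: [0.732, 0.682, -0.0, -0.0]
ft_force: [0.6, -0.8, 0.9]
grip_width: 0.0007
grip_force: 0.2
t 4.47 tcp [0.4956 0.0811 0.2001] yaw -4.04 tilt [-0.0001 -0.0001] F [ 0.6 -0.8  0.9] w 0.0007 gf 0.2 q6 0.01
 shift cm [1.97 0.2  0.01]
 turn [-0.     0.    -0.001]
```

```bash
python3 -m crank '[[0.5,0.1,0,0,0,0,1],[0.5,0.1,0,0,0,0,1],[0.3,0,0,0,0,0,1]]'
python3 -m crank '[[0.3,0,0,0,0,0,1],[0.3,0,0,0,0,0,1]]'
python3 -m crank '[[0.2,0,0,0,0,0,1],[0,0,0,0,0,0,1]]'
```

```text
time: 4.85
position: [0.4984, 0.0935, 0.2002]
tool_rot: [0.732, 0.682, -0.0, -0.0]
ft_force: [-0.4, -0.2, 0.1]
grip_width: 0.0007
grip_force: 0.2
time: 5.1
position: [0.4987, 0.0995, 0.2003]
tool_rot: [0.732, 0.682, -0.0, -0.0]
ft_force: [0.8, -0.6, -0.3]
grip_width: 0.0002
grip_force: 0.2
time: 5.35
position: [0.4989, 0.1003, 0.2003]
tool_rot: [0.731, 0.682, -0.001, 0.001]
ft_force: [0.4, -5.2, 1.1]
grip_width: 0.0006
grip_force: 2.8
```

```bash
python3 -m crank '[[0.15,0,0,0,0,0,1],[0,0,0,0,0,0,1]]'
python3 -m crank '[[0.15,0,0,0,0,0,1],[0,0,0,0,0,0,1]]'
python3 -m crank '[[-1,0,0,0,0,0,1],[-3,0,0,0,0,0,1],[-4,0,-2,0,0,0,1],[-4,0,-4,0,0,0,0.5],[-4,0,-4,0,0,0,0.5]]'
python3 -m crank '[[-4,-1,-2,0,0,0,0.5],[-4,-1,0,0,0,0,0.5],[-3,-1,0,0,0,0,0.5],[0,0,0,0,0,0,0.5]]'
python3 - <<'E'
from h import *
im=cams.camera("top"); i=cams.camera_info("wrist"); w=cams.camera("wrist")
print(i)
a=cv2.resize(im[165:350,200:400],None,fx=2,fy=2,interpolation=cv2.INTER_CUBIC)
out=np.zeros((420,400,3),np.uint8); out[:370,:400]=a
cv2.imwrite("pics/a.png",cv2.resize(np.hstack([out,cv2.resize(w,(400,300))[0:300] if 0 else np.pad(cv2.resize(w,(400,300)),((0,120),(0,0),(0,0)))]),(800,420))[:,:,::-1])
cv2.imwrite("pics/w1.png",w[:,:,::-1])
plan([.4663,-.1504,.26],-4)
E
```

```text
time: 5.6
position: [0.4989, 0.1006, 0.2003]
tool_rot: [0.731, 0.682, -0.002, 0.001]
ft_force: [-0.6, -11.0, 0.4]
grip_width: 0.0007
grip_force: 5.2
time: 5.85
position: [0.4989, 0.1008, 0.2003]
tool_rot: [0.731, 0.683, -0.003, 0.002]
ft_force: [-1.3, -15.2, 1.1]
grip_width: 0.0006
grip_force: 7.7
time: 6.48
position: [0.4873, -0.0561, 0.301]
tool_rot: [0.732, 0.682, 0.0, -0.001]
ft_force: [0.7, -0.9, -1.1]
grip_width: 0.0132
grip_force: 0.0
time: 6.98
position: [0.4495, -0.1641, 0.3203]
tool_rot: [0.733, 0.68, 0.0, -0.0]
ft_force: [0.6, 0.0, -1.1]
grip_width: 0.0427
grip_force: 0.0
{'intrinsics': array([[341.60726266,   0.        , 276.24831646],
       [  0.        , 341.60726266, 210.50782903],
       [  0.        ,   0.        ,   1.        ]]), 'pose': array([[ 9.97347957e-01, -7.03732435e-02, -1.85650162e-02,
         4.54579652e-01],
       [-7.27751770e-02, -9.67467005e-01, -2.42304289e-01,
        -9.66923282e-02],
       [-9.09301950e-04,  2.43012760e-01, -9.70022666e-01,
         4.12628096e-01],
       [ 0.00000000e+00,  0.00000000e+00,  0.00000000e+00,
         1.00000000e+00]])}
t 7.08 tcp [ 0.4499 -0.1624  0.3201] yaw -4.12 tilt [0.     0.0013] F [ 0.2 -0.  -0.7] w 0.0435 gf 0.0 q6 -0.51
 shift cm [1.3  1.55 6.01]
 turn [-0.    -0.001 -0.002]
```

View pics/a.png

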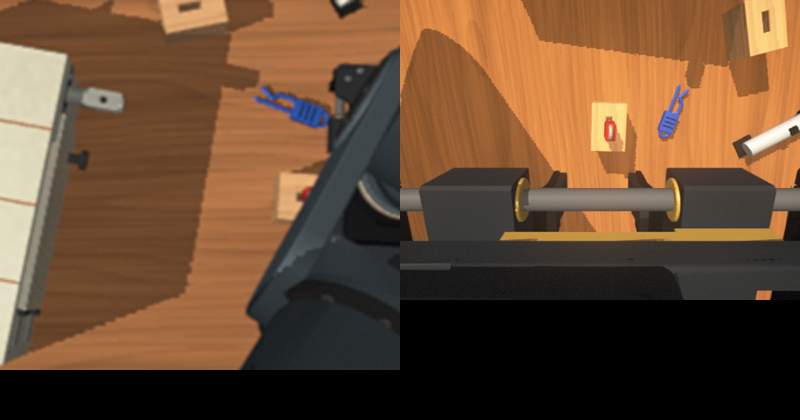

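The door lies flat along the crate front and the pin head stands through the hasp at left (103,98). The wrist view shows the rest and red grip at right (609,128), which is wrist pixel (292,179). I'll enlarge that.

Run:
```python
import cv2
a=cv2.imread("pics/w1.png")[130:225,250:340]; cv2.imwrite("pics/w1c.png",cv2.resize(a,None,fx=6,fy=6,interpolation=cv2.INTER_CUBIC))
```

```text
(no output)
```

View pics/w1c.png

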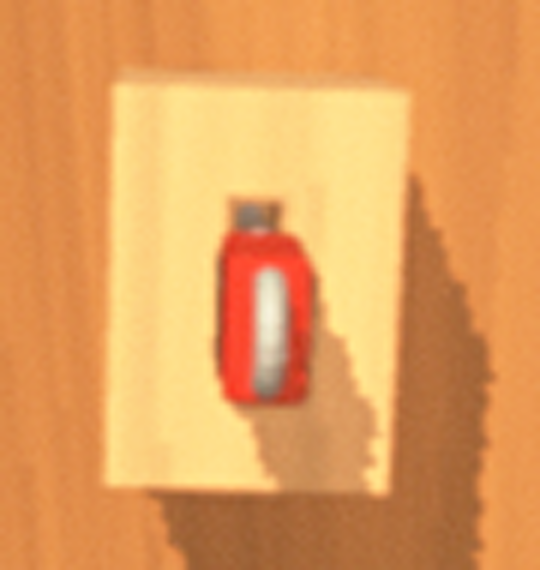

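Run:
```python
from h import *
np.set_printoptions(precision=4,suppress=True)
i=dict(intrinsics=np.array([[341.60726,0,276.2483],[0,341.60726,210.5078],[0,0,1]]),pose=np.array([[9.97347957e-01,-7.03732435e-02,-1.85650162e-02,4.54579652e-01],[-7.27751770e-02,-9.67467005e-01,-2.42304289e-01,-9.66923282e-02],[-9.09301950e-04,2.43012760e-01,-9.70022666e-01,4.12628096e-01],[0,0,0,1]]))
c=lambda x,y:(250+(x+.5)/6-.5,130+(y+.5)/6-.5)
K=[onz("",*c(*p),.06,i) for p in [(112,85),(408,95),(388,492),(107,487)]]
print(*K,np.mean(K,0),[np.linalg.norm(K[j]-K[(j+1)%4]) for j in range(4)])
for a,b in[(0,3),(1,2)]: d=K[a]-K[b]; print(np.degrees(np.arctan2(d[1],d[0])))
for a,b in[(0,1),(3,2)]: d=K[b]-K[a]; print(np.degrees(np.arctan2(d[1],d[0])))
g=onz("",*c(266,325),.094,i);print("grip",g)
print("slot/bow end",onz("",*c(255,215),.06,i))
print("tri w-top",tri(ray("",*c(266,325),i),ray("top",70+718/2.5,165+243/2.5)))
plan([g[0],g[1],.16],-3)
```

```text
[ 0.4448 -0.1146  0.06  ] [ 0.4947 -0.1199  0.06  ] [ 0.4881 -0.1889  0.06  ] [ 0.4384 -0.1844  0.06  ] [ 0.4665 -0.1519  0.06  ] [np.float64(0.05012051915032485), np.float64(0.06934488287879245), np.float64(0.049876078885428776), np.float64(0.07009770173242476)]
84.77557644154105
84.578145632915
-6.07263968031756
-5.211482453982373
grip [ 0.467  -0.1515  0.094 ]
slot/bow end [ 0.4676 -0.1382  0.06  ]
tri w-top [ 0.4674 -0.1538  0.0779]
t 7.08 tcp [ 0.4499 -0.1624  0.3201] yaw -4.12 tilt [0.     0.0013] F [ 0.2 -0.  -0.7] w 0.0435 gf 0.0 q6 -0.51
 shift cm [ 1.18  1.63 16.01]
 turn [-0.    -0.001 -0.02 ]
```

Two views agree: the rest centre is (0.4665,-0.1519), sized 50 x 70, with yaw -5.4°, and the grip is centred on it. The bow's wire shows on the +y side, so the leg is 5 mm to the -y side of the grip centre. Going down to grasp.

```bash
python3 -m crank '[[1.2,1.6,4,0,0,0.022,0.5],[0,0,4,0,0,0,0.5],[0,0,4,0,0,0,0.5],[0,0,3,0,0,0,0.5],[0,0,0,0,0,0,0.5]]' >/dev/null
python3 -c "
from h import *
plan([.4668,-.1517,.133],-5.4)"
```

```text
t 7.7 tcp [ 0.4659 -0.15    0.1684] yaw -5.23 tilt [-0.0049  0.0034] F [-0.   1.1  0.5] w 0.0435 gf 0.0 q6 -0.45
 shift cm [-0.17  0.12  3.54]
 turn [-0.005 -0.003  0.003]
```

```bash
python3 -m crank '[[0,0,1.5,0,0,0,0.5],[0,0,1.2,0,0,0,0.5],[0,0,0,0,0,0,0.5]]' >/dev/null
python3 -c "
from h import *
plan([.4668,-.1517,.133],-5.4)"
```

```text
t 8.07 tcp [ 0.4669 -0.1516  0.1433] yaw -5.3 tilt [-0.0003  0.0003] F [-0.8  0.3  0.2] w 0.0437 gf 0.0 q6 -0.45
 shift cm [-0.01 -0.01  1.03]
 turn [-0.    -0.     0.002]
```

```bash
python3 -m crank '[[0,0,1,0,0,0,0.5],[0,0,0,0,0,0,0.7],[0,0,0,0,0,0,0.85],[0,0,0,0,0,0,1],[0,0,0,0,0,0,1]]' 30 
python3 -m crank '[[0,0,0,0,0,0,1],[0,0,0,0,0,0,1]]' 40
python3 -c "
from h import *
plan([.4668,-.1517,.133],-5.4)"
```

```text
time: 8.7
position: [0.4669, -0.1521, 0.1334]
tool_rot: [0.739, 0.673, 0.0, 0.0]
ft_force: [0.8, 0.8, 0.6]
grip_width: 0.0137
grip_force: 30.0
time: 8.95
position: [0.467, -0.1521, 0.1334]
tool_rot: [0.739, 0.673, 0.0, 0.0]
ft_force: [-0.5, 0.1, 1.8]
grip_width: 0.0135
grip_force: 40.0
t 8.95 tcp [ 0.467  -0.1521  0.1334] yaw -5.33 tilt [ 0.0004 -0.0003] F [-0.5  0.1  1.8] w 0.0135 gf 40.0 q6 -0.45
 shift cm [ 0.04 -0.02  0.04]
 turn [0.    0.    0.001]
```

```bash
python3 -m crank '[[0,0,-2,0,0,0,1],[0,0,-3,0,0,0,1],[0,0,-4,0,0,0,1],[0,0,-4,0,0,0,1],[0,0,-4,0,0,0,1]]' 
python3 -m crank '[[0,0,-1,0,0,-0.145,1],[0,0,0,0,0,-0.145,1],[0,0,0,0,0,-0.145,1],[0,0,0,0,0,-0.145,1],[0,0,0,0,0,-0.145,1]]' >/dev/null
python3 -m crank '[[0,0,0,0,0,-0.145,1],[0,0,0,0,0,-0.145,1],[0,0,0,0,0,-0.145,1],[0,0,0,0,0,-0.145,1],[0,0,0,0,0,-0.145,1]]' >/dev/null
python3 -m crank '[[0,0,0,0,0,-0.015,1],[0,0,0,0,0,0,1]]'
python3 -c "
from h import *
plan([.555,.067,.31],78.6)"
```

```text
time: 9.57
position: [0.4664, -0.1517, 0.3043]
tool_rot: [0.739, 0.673, -0.0, -0.0]
ft_force: [0.1, 0.7, -1.0]
grip_width: 0.0135
grip_force: 40.0
time: 11.08
position: [0.4666, -0.1519, 0.3131]
tool_rot: [0.1, 0.995, 0.0, -0.0]
ft_force: [-0.6, -0.1, -0.4]
grip_width: 0.014
grip_force: 40.0
t 11.07 tcp [ 0.4666 -0.1519  0.3131] yaw 78.51 tilt [-0.0004  0.0003] F [-0.6 -0.1 -0.4] w 0.014 gf 40.0 q6 -1.91
 shift cm [-4.3  23.21  0.31]
 turn [ 0.    -0.    -0.002]
```

```bash
python3 -m crank '[[-0.8,3.5,0,0,0,0,1],[-0.9,4.5,0,0,0,0,1],[-0.9,4.5,0,0,0,0,1],[-0.9,4.5,0,0,0,0,1],[-0.8,4.2,0.3,0,0,0,1]]' >/dev/null
python3 -m crank '[[0,2,0,0,0,0,1],[0,0,0,0,0,0,1],[0,0,0,0,0,0,1]]'
python3 - <<'E'
from h import *
plan([.555,.067,.31],78.6)
i=cams.camera_info("wrist"); w=cams.camera("wrist"); t=cams.camera("top"); s=cams.camera("scene")
np.savez("w2.npz",K=i["intrinsics"],T=i["pose"],w=w,t=t,s=s)
pu=proj("wrist",[.5605,.0665,.157],i); ps=proj("scene",[.5605,.0665,.157]); print(pu,ps)
def crop(im,p,h,f,ww): x,y=int(p[0]),int(p[1]); x0=max(x-ww,0);y0=max(y-h,0); print("x0,y0",x0,y0,f); return cv2.resize(im[y0:y0+2*h,x0:x0+2*ww],None,fx=f,fy=f,interpolation=cv2.INTER_CUBIC)
a=crop(w,pu,75,4,50); b=crop(s,(ps[0],ps[1]-20),37,8,25)
H=max(a.shape[0],b.shape[0]); pad=lambda x:np.pad(x,((0,H-x.shape[0]),(0,0),(0,0)))
print(a.shape,b.shape); cv2.imwrite("pics/b.png",np.hstack([pad(a),pad(b)])[:,:,::-1])
E
```

```text
time: 12.08
position: [0.5544, 0.0659, 0.3102]
tool_rot: [0.1, 0.995, -0.0, -0.0]
ft_force: [1.6, -0.7, -1.3]
grip_width: 0.0138
grip_force: 40.0
t 12.07 tcp [0.5544 0.0659 0.3102] yaw 78.55 tilt [-0.0007 -0.0008] F [ 1.6 -0.7 -1.3] w 0.0138 gf 40.0 q6 -1.45
 shift cm [-0.04  0.12  0.02]
 turn [-0.001 -0.001 -0.001]
[278.41502098 224.54714083] [318.90160458 194.35817354]
x0,y0 228 149 4
x0,y0 293 137 8
(600, 400, 3) (592, 400, 3)
```

View pics/b.png

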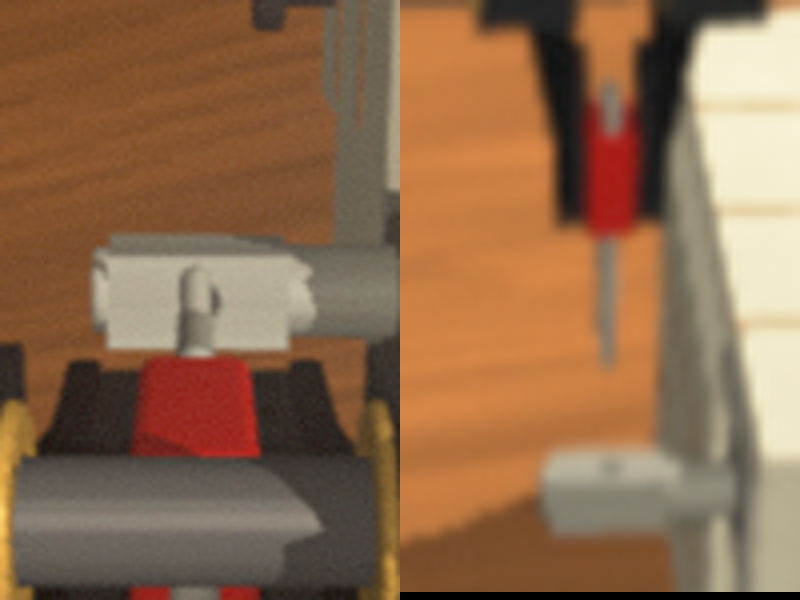

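Left (wrist): the head's top face spans x 107–290, y 255–347. The hole is centred near (199,301), mostly behind the bow wire, whose flare end is at (198,268). Right (scene crop): the leg tip is at (609,363) and the hole at (613,466).

Run:
```python
from h import *
np.set_printoptions(precision=4,suppress=True)
z=np.load("w2.npz");i=dict(intrinsics=z["K"],pose=z["T"])
w=lambda x,y:(228+(x+.5)/4-.5,149+(y+.5)/4-.5); s=lambda x,y:(293+(x+.5)/8-.5,137+(y+.5)/8-.5)
h1=onz("",*w(199,301),.157,i);h2=onz("scene",*s(213,466),.157)
print("hole wrist",h1,"scene",h2,"tri",tri(ray("",*w(199,301),i),ray("scene",*s(213,466))))
for c in [(107,255),(290,255),(290,347),(107,347)]: print(onz("",*w(*c),.157,i))
zu=.3102-.0733
tip=onz("scene",*s(209,363),zu-.046);print("tip scene",tip)
fl=onz("",*w(198,268),zu-.041,i);print("flare wrist",fl)
y=np.radians(78.55);cx=np.array([np.cos(y),np.sin(y)]);cy=np.array([-np.sin(y),np.cos(y)])
leg=np.array([.5544,.0659])-.005*cy
print("leg expected",leg,"flare exp",leg+.016*cy)
for n,d in(("scene",h2[:2]-tip[:2]),("wrist vs exp",h1[:2]-leg),("wrist rel",h1[:2]-(fl[:2]-.0165*cy)),("scene vs exp",h2[:2]-leg)): print(n,"move tool x,y mm",1e3*d@cy,1e3*d@cx)
```

```text
hole wrist [0.5598 0.0658 0.157 ] scene [0.5627 0.0666 0.157 ] tri [0.5604 0.0665 0.1557]
[0.5478 0.0509 0.157 ]
[0.5545 0.0841 0.157 ]
[0.5721 0.0809 0.157 ]
[0.5653 0.047  0.157 ]
tip scene [0.5595 0.0657 0.1909]
flare wrist [0.5434 0.0689 0.1959]
leg expected [0.5593 0.0649] flare exp [0.5436 0.0681]
scene move tool x,y mm -2.9760349200328142 1.5710267083112772
wrist vs exp move tool x,y mm -0.3363721146808781 1.0194986431195467
wrist rel move tool x,y mm -0.23323166415845584 0.2581241307213573
scene vs exp move tool x,y mm -2.9756078241669304 2.3328115407948693
```

```bash
python3 -m crank '[[-0.06,0.09,1,0,0,0,1],[0,0,1,0,0,0,1],[0,0,0.8,0,0,0,1],[0,0,0,0,0,0,1]]' 
python3 -m crank '[[0,0,0.2,0,0,0,1],[0,0,0,0,0,0,1]]'
python3 -m crank '[[0,0,0.2,0,0,0,1],[0,0,0,0,0,0,1]]'
python3 -m crank '[[0,0,0.2,0,0,0,1],[0,0,0,0,0,0,1]]'
python3 -m crank '[[0,0,0.2,0,0,0,1],[0,0,0,0,0,0,1]]'
```

```text
time: 12.72
position: [0.555, 0.0677, 0.2811]
tool_rot: [0.099, 0.995, -0.0, -0.001]
ft_force: [0.2, 0.5, 0.7]
grip_width: 0.0137
grip_force: 40.0
time: 12.98
position: [0.5557, 0.0678, 0.2803]
tool_rot: [0.099, 0.995, -0.0, 0.0]
ft_force: [-0.7, 0.3, -1.2]
grip_width: 0.0138
grip_force: 40.0
time: 13.22
position: [0.5555, 0.0678, 0.2782]
tool_rot: [0.099, 0.995, -0.0, -0.0]
ft_force: [-0.7, -0.7, 0.1]
grip_width: 0.0139
grip_force: 40.0
time: 13.48
position: [0.5554, 0.0677, 0.2761]
tool_rot: [0.099, 0.995, -0.0, -0.0]
ft_force: [0.1, -0.7, -0.3]
grip_width: 0.0136
grip_force: 40.0
time: 13.72
position: [0.5555, 0.0677, 0.2741]
tool_rot: [0.099, 0.995, -0.0, -0.0]
ft_force: [0.0, -0.6, -0.5]
grip_width: 0.0137
grip_force: 40.0
```

```bash
for k in 1; do python3 -m crank '[[0,0,0.2,0,0,0,1],[0,0,0,0,0,0,1]]'; done
python3 -m crank '[[0,0,0.2,0,0,0,1],[0,0,0,0,0,0,1]]'
python3 -m crank '[[0,0,0.2,0,0,0,1],[0,0,0,0,0,0,1]]'
```

```text
time: 13.98
position: [0.5554, 0.0677, 0.272]
tool_rot: [0.099, 0.995, -0.0, -0.0]
ft_force: [0.5, -0.4, 0.4]
grip_width: 0.0134
grip_force: 40.0
time: 14.22
position: [0.5553, 0.0676, 0.27]
tool_rot: [0.099, 0.995, -0.0, -0.0]
ft_force: [-0.3, -0.6, -0.4]
grip_width: 0.0138
grip_force: 40.0
time: 14.48
position: [0.5553, 0.0675, 0.268]
tool_rot: [0.099, 0.995, -0.0, -0.0]
ft_force: [-1.0, -1.4, -0.8]
grip_width: 0.0133
grip_force: 40.0
```

```bash
python3 -m crank '[[0,-0.1,0.2,0,0,0,1],[0,0,0,0,0,0,1]]'
python3 -m crank '[[0.2,0,0,0,0,0,1],[0,0,0,0,0,0,1]]'
python3 -m crank '[[-0.4,0,0,0,0,0,1],[0,0,0,0,0,0,1]]'
```

```text
time: 14.72
position: [0.5554, 0.0669, 0.2661]
tool_rot: [0.099, 0.995, 0.0, -0.0]
ft_force: [0.4, -0.7, 0.6]
grip_width: 0.0139
grip_force: 40.0
time: 14.98
position: [0.5537, 0.0672, 0.2665]
tool_rot: [0.099, 0.995, 0.0, 0.001]
ft_force: [-0.4, 0.2, -1.0]
grip_width: 0.0136
grip_force: 40.0
time: 15.22
position: [0.5563, 0.0664, 0.2658]
tool_rot: [0.099, 0.995, -0.0, -0.002]
ft_force: [-3.8, -0.8, 0.6]
grip_width: 0.0139
grip_force: 40.0
```

```bash
python3 -m crank '[[0.24,0,0,0,0,0,1],[0,0,0,0,0,0,1]]'
python3 -m crank '[[0,0,0.3,0,0,0,1],[0,0,0,0,0,0,1]]' 50
python3 -m crank '[[0,0,0.3,0,0,0,1],[0,0,0,0,0,0,1]]'
python3 -m crank '[[0,0,0.3,0,0,0,1],[0,0,0,0,0,0,1]]'
```

```text
time: 15.48
position: [0.5553, 0.0668, 0.2664]
tool_rot: [0.099, 0.995, 0.0, 0.001]
ft_force: [-0.4, -0.7, 0.2]
grip_width: 0.0136
grip_force: 40.0
time: 15.72
position: [0.5549, 0.0669, 0.263]
tool_rot: [0.099, 0.995, 0.0, -0.0]
ft_force: [-0.6, -1.0, 0.3]
grip_width: 0.0136
grip_force: 50.0
time: 15.98
position: [0.5542, 0.067, 0.2598]
tool_rot: [0.099, 0.995, 0.0, -0.001]
ft_force: [-2.3, 0.3, -0.3]
grip_width: 0.014
grip_force: 50.0
time: 16.23
position: [0.5539, 0.0669, 0.2569]
tool_rot: [0.099, 0.995, -0.0, -0.001]
ft_force: [-4.5, -0.1, 1.8]
grip_width: 0.0135
grip_force: 50.0
```

```bash
python3 -m crank '[[0,0,0.3,0,0,0,1],[0,0,0,0,0,0,1]]'
python3 -m crank '[[0,0,0.3,0,0,0,1],[0,0,0,0,0,0,1]]'
python3 -m crank '[[0,0,0.3,0,0,0,1],[0,0,0,0,0,0,1]]'
python3 -c "
from h import *
plan([.555,.067,.2303],78.6)"
```

```text
time: 16.48
position: [0.5539, 0.0668, 0.2533]
tool_rot: [0.099, 0.995, -0.0, -0.002]
ft_force: [-4.9, -0.1, -1.3]
grip_width: 0.0141
grip_force: 50.0
time: 16.73
position: [0.554, 0.0668, 0.2504]
tool_rot: [0.099, 0.995, -0.0, -0.002]
ft_force: [-5.0, 0.2, -0.3]
grip_width: 0.0135
grip_force: 50.0
time: 16.98
position: [0.5539, 0.0668, 0.2473]
tool_rot: [0.099, 0.995, -0.0, -0.002]
ft_force: [-5.4, -0.3, -2.2]
grip_width: 0.0139
grip_force: 50.0
t 16.98 tcp [0.5539 0.0668 0.2473] yaw 78.61 tilt [-0.0032  0.0001] F [-5.4 -0.3 -2.2] w 0.0139 gf 50.0 q6 -1.45
 shift cm [-0.11  0.04  1.7 ]
 turn [-0.001 -0.003  0.   ]
```

```bash
python3 -m crank '[[0,0,0.3,0,0,0,1],[0,0,0.3,0,0,0,1],[0,0,0,0,0,0,1]]'
python3 -m crank '[[0,0,0.3,0,0,0,1],[0,0,0,0,0,0,1]]'
python3 -m crank '[[0,0,0.3,0,0,0,1],[0,0,0,0,0,0,1]]'
python3 -m crank '[[0,0,0.3,0,0,0,1],[0,0,0,0,0,0,1]]'
python3 -m crank '[[0,0,0.2,0,0,0,1],[0,0,0,0,0,0,1]]'
```

```text
time: 17.35
position: [0.5539, 0.0669, 0.2414]
tool_rot: [0.099, 0.995, -0.0, -0.002]
ft_force: [-5.4, -0.5, -0.8]
grip_width: 0.0136
grip_force: 50.0
time: 17.6
position: [0.554, 0.0669, 0.2383]
tool_rot: [0.099, 0.995, -0.0, -0.002]
ft_force: [-4.7, 1.0, -4.0]
grip_width: 0.0136
grip_force: 50.0
time: 17.85
position: [0.5553, 0.0668, 0.2357]
tool_rot: [0.099, 0.995, 0.0, 0.0]
ft_force: [-3.1, 0.9, -4.0]
grip_width: 0.0133
grip_force: 50.0
time: 18.1
position: [0.5555, 0.0665, 0.2334]
tool_rot: [0.099, 0.995, -0.0, 0.001]
ft_force: [-4.2, -0.8, -1.7]
grip_width: 0.0138
grip_force: 50.0
time: 18.35
position: [0.5555, 0.0666, 0.2315]
tool_rot: [0.099, 0.995, -0.0, 0.001]
ft_force: [-2.6, -0.6, -0.5]
grip_width: 0.0137
grip_force: 50.0
```

Bow sprang under, with the pull felt at h of about 8–5 mm. I'll seat it to the hard stop.

```bash
python3 -m crank '[[0,0,0.15,0,0,0,1],[0,0,0,0,0,0,1]]'
python3 -m crank '[[0,0,0.15,0,0,0,1],[0,0,0,0,0,0,1]]'
python3 -m crank '[[0,0,0.1,0,0,0,1],[0,0,0,0,0,0,1]]'
```

```text
time: 18.6
position: [0.5554, 0.0667, 0.2304]
tool_rot: [0.099, 0.995, -0.0, 0.001]
ft_force: [-4.2, -0.7, 3.1]
grip_width: 0.0135
grip_force: 50.0
time: 18.85
position: [0.5555, 0.0668, 0.2303]
tool_rot: [0.099, 0.995, -0.0, 0.001]
ft_force: [-5.4, 0.2, 12.1]
grip_width: 0.0137
grip_force: 50.0
time: 19.1
position: [0.5555, 0.0669, 0.2303]
tool_rot: [0.099, 0.995, 0.0, 0.001]
ft_force: [-7.6, -1.0, 15.8]
grip_width: 0.0136
grip_force: 50.0
```

```bash
python3 -m crank '[[0,0,-0.3,0,0,0,1],[0,0,0,0,0,0,0.72],[0,0,0,0,0,0,0.72],[0,0,0,0,0,0,0.72]]'
python3 -m crank '[[0,0,-1,0,0,0,0.72],[0,0,-2,0,0,0,0.72],[0,0,-4,0,0,0,0.72],[0,0,-4,0,0,0,0.72],[0,0,0,0,0,0,0.72]]'
python3 -m crank '[[0,-4,-2,0,0,0,0.72],[0,-5,0,0,0,0,0.72],[0,-5,0,0,0,0,0.72],[0,-5,0,0,0,0,0.72],[0,0,0,0,0,0,0.72]]'
python3 - <<'E'
from h import *
s=cams.camera("scene"); t=cams.camera("top")
a=cv2.resize(s[140:240,270:380],(440,400),interpolation=cv2.INTER_CUBIC); b=cv2.resize(t[165:350,70:255],(360,360),interpolation=cv2.INTER_CUBIC)
cv2.imwrite("pics/c.png",np.hstack([a,np.pad(b,((0,40),(0,0),(0,0)))])[:,:,::-1])
E
```

```text
time: 19.6
position: [0.5555, 0.0668, 0.23]
tool_rot: [0.099, 0.995, 0.0, 0.0]
ft_force: [0.7, 0.8, -0.3]
grip_width: 0.0236
grip_force: 0.0
time: 20.23
position: [0.5569, 0.0667, 0.3445]
tool_rot: [0.099, 0.995, 0.0, 0.005]
ft_force: [0.0, -0.1, -0.1]
grip_width: 0.0244
grip_force: 0.0
time: 20.85
position: [0.5167, -0.1224, 0.3595]
tool_rot: [0.102, 0.995, -0.0, -0.001]
ft_force: [0.5, 0.6, 0.5]
grip_width: 0.0244
grip_force: 0.0
```

View pics/c.png

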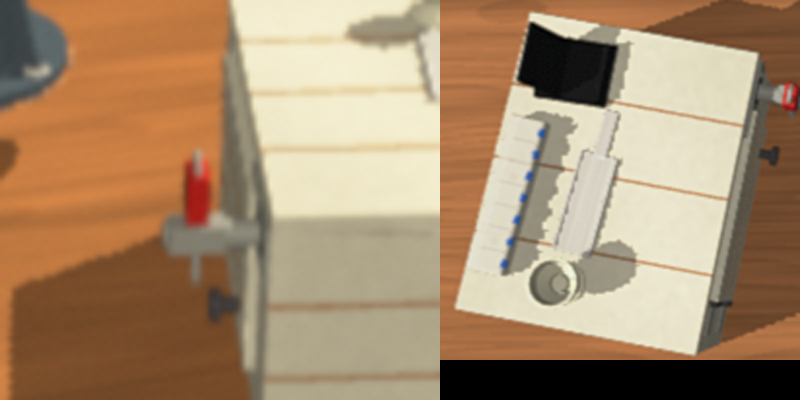

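The red grip sits on the head at (197,195), the leg comes out underneath at (196,270), the door is shut, and the other things on the crate haven't moved.

```bash
python3 -c "
from rig import ticket; print(ticket.hand_in())"
```

```text
the job is handed in; nothing more can be done
None
```

The door is shut with its hasp over the pin, and the R-clip is through the cross-hole, seated to its hard stop and released; I handed the job in at about 21 s on the robot's clock.

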